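Sort tube adapters with a go/no-go plug gauge

ROBOT

A 6-joint arm with a two-finger parallel gripper is mounted at the origin on a cart in front of the work surface, level with it; the furniture and walls round the work are solid. World frame = base frame: x ahead of the robot, y to its left, z up, the work surface at z = 0. Lengths are in mm, angles in rad, forces in N, time in s.
With the tool pointing down it reaches from about 300 to 775 mm from the base axis. Payload 14.6 kg.
Tool frame: the origin (TCP) lies at the very end of the fingers, on their centre line; the grasp point (between the pads) lies 19 mm behind it; z points along the fingers, y is the line along which they close (so a half turn about z gives the same grasp; the last joint's range is limited). The gripper opens to 94 mm and grips with 3 to 60 N. Pads are 16 mm wide; open, the fingers measure 119 mm over their backs; the gripper's body (75 mm by 177 mm) begins 78 mm behind the grasp point.
Start: joints at [1.092, 0.3, 1.521, -0, 1.321, -0.067], TCP at [220.139, 504.012, 205.446] pointing down, gripper open.
Joint ranges: [-3.03, 3.03], [-0.79, 2.21], [0.23, 2.52], [-1.04, 4.18], [0, 3.07], [-2.55, 2.55]. Speed limits (rad/s): [2.22, 2.22, 2.57, 3.14, 3.14, 3.14].

INTERFACE

Orientations are given as [roll, pitch, yaw] about the fixed x, y, z axes, in that order (R = Rz(yaw) Ry(pitch) Rx(roll)).
In Python, from cell import manip, camera, get_calibration gives the robot as it stands. The module is installed in compiled form; this text tells all that it offers.
- The arm moves only by the tool jog_arm, never from a script. Its argument "plan" is one flat list of numbers, 6 for each row, row after row: the shift along the world's x, y, z in m, then the turn, a rotation vector about the world's x, y, z in degrees. A call has 1 to 20 rows; each row is the pose to reach, as a shift and turn from the pose commanded when the call began; what a row does not reach only later rows make up. A row lasts 1/10 s, in which the tool goes at most 50 mm and 8.59 degrees, less where a joint would pass 70% of its speed; a pose out of reach is approached as far as the arm can. A call with a gripper value outside its range is refused whole. "claw" is the finger opening in m, from 0 to 0.094, set as the call begins (left out, the last holds). The fingers move at their own pace and stop on an object; "force" is the grip in N (left out, the last holds). Time passes only in rows, so rows that repeat a pose let the fingers close. It gives the time, the measured TCP pose, the force, the opening and the grip force at its end, in the units of the state.
- manip.read_state(): the state, without advancing time (a new reading comes with each control period).
- camera(name): name is "scene" or "top" or "wrist"; returns (picture, depth): 480x640x3 uint8, red, green, blue; 480x640 float32, mm along the optical axis (not along the pixel's ray), 0 where there is no reading.
- get_calibration(name): a dict with "fx", "fy", "cx", "cy" (pixels), "origin" and "attitude" of the camera in the world. Camera axes: x right, y down, z forward; pixel columns grow to the right and rows downward; lengths in mm; the calibration is good to about 2 mm. A picture is of the moment at which its call begins: read the wrist's pose just before it. get_calibration takes no time and is no camera call; for the wrist camera it gives the pose at the moment of the call.
- manip.sign_off(): hands the job in; it is judged then, once.
The state is a dict: "clock": time; "joints": joint angles; "qd": joint speeds; "effort": joint torques, N m; "eef_pos": TCP position; "eef_rot": TCP orientation; "wrist_force": force on the tool from outside, world axes, zero at the start; "moment": the same for the moment, N m; "finger_gap": finger opening in mm; "finger_force": force on a finger pad.
Only numpy, scipy, OpenCV 4.12 (cv2) and the standard library are available. Lean on these libraries where they do the work, as an engineer would, in place of code of your own. Each camera call takes 0.05 s, during which the arm holds its last target. There are 200 camera calls.

TASK

Take the steel plug gauge from its stand and try it in the three white sleeves one after another, beginning with the one nearest the robot and ending with the farthest: lower it upright and gently into each bore, lightly pressed until it stops and rests there a moment, without ever forcing it. Then put the gauge back fully home in its stand, and stand the one good sleeve (the go end enters fully but the thicker no-go part does not) upright in the middle of the steel tray, leaving the two bad sleeves seated in their nests and everything else undisturbed.

Things in the scene. Friction and masses are not known exactly. Their poses are not given: they have to be found in the camera images.
- gauge: Steel plug gauge, upright in its stand, 82 mm high, about 140 g. Origin at the centre of its lower end, z up its axis. From the lower end: go part, diameter 15, from 0 to 14 mm (edge chamfered 1.2 mm); no-go part, diameter 19, from 14 to 28 mm (edge chamfered 0.8 mm); collar, diameter 26, from 28 to 32 mm; round handle, diameter 20, from 32 to 82 mm.
- gauge_handle (a point): Grip point on the handle's axis, 58 mm above the gauge's lower end. The gauge stops on the rim of a small bore, 14 mm deep in a good one (step on the rim), 28 mm deep in a large one (collar on the rim). Lowered off centre it may stop too early: a good bore seems small, a large one good. Over 24 N between gauge and sleeve is forcing.
- gauge_stand: Grey plastic block 44 x 44 x 36 mm, fixed, origin at the centre of its underside. In its top centre is a round hole 22 mm wide and 31 mm deep (floor 5 mm above the worktop). The gauge stands in it with the collar resting on the block's top, so its lower end is then 8 mm above the worktop.
- nest_plate: Aluminium plate 176 x 60 x 22 mm, fixed, origin at the centre of its underside; its long side is its x axis, which points roughly away from the robot. Three nests in a row along it, 60 mm apart.
- nest_1 (a point): Centre of the nest's floor, 12 mm above the worktop; the nest is a round recess 34 mm wide and 10 mm deep. Its floor is sprung: it starts to yield at 2 N, then 2 N per mm, to a hard stop 6 mm down, and comes back up by itself. The end of the plate nearest the robot.
- nest_2 (a point): Centre of the nest's floor, 12 mm above the worktop; the nest is a round recess 34 mm wide and 10 mm deep. Its floor is sprung: it starts to yield at 2 N, then 2 N per mm, to a hard stop 6 mm down, and comes back up by itself. In the middle of the plate.
- nest_3 (a point): Centre of the nest's floor, 12 mm above the worktop; the nest is a round recess 34 mm wide and 10 mm deep. Its floor is sprung: it starts to yield at 2 N, then 2 N per mm, to a hard stop 6 mm down, and comes back up by itself. The end of the plate farthest from the robot.
- sleeve_a: White plastic adapter sleeve, an upright ring, outside diameter 32 mm, height 36 mm, 60 g, loose in a nest with 1 mm play all round. Origin at the centre of its underside, z up along the through bore. The sleeves are alike but for their bores: one under 15 mm, one between 15 and 19 mm, one over 19 mm (fitting parts have 0.6 mm play or more each side). The name tells neither bore nor nest.
- sleeve_a_top (a point): Centre of the upper rim of that sleeve, 36 mm above its underside (48 mm above the worktop while it stands in its nest).
- sleeve_b: White plastic adapter sleeve, an upright ring, outside diameter 32 mm, height 36 mm, 60 g, loose in a nest with 1 mm play all round. Origin at the centre of its underside, z up along the through bore. The sleeves are alike but for their bores: one under 15 mm, one between 15 and 19 mm, one over 19 mm (fitting parts have 0.6 mm play or more each side). The name tells neither bore nor nest.
- sleeve_b_top (a point): Centre of the upper rim of that sleeve, 36 mm above its underside (48 mm above the worktop while it stands in its nest).
- sleeve_c: White plastic adapter sleeve, an upright ring, outside diameter 32 mm, height 36 mm, 60 g, loose in a nest with 1 mm play all round. Origin at the centre of its underside, z up along the through bore. The sleeves are alike but for their bores: one under 15 mm, one between 15 and 19 mm, one over 19 mm (fitting parts have 0.6 mm play or more each side). The name tells neither bore nor nest.
- sleeve_c_top (a point): Centre of the upper rim of that sleeve, 36 mm above its underside (48 mm above the worktop while it stands in its nest).
- tray: Shallow square steel tray, fixed, 80 x 80 mm, rim 14 mm high, walls and floor 3 mm thick; origin at the centre of its underside. The good sleeve goes here.
- jar: Bystander: sample jar, 52 mm wide, 72 mm high, origin at the centre of its underside.
- timer: Bystander: kitchen-style laboratory timer, 24 x 66 x 62 mm, standing, origin at the centre of its underside.
- enzyme_bottle: Bystander: small bottle, 48 mm wide, 96 mm high, origin at the centre of its underside.

How it is judged:
By the outcome, as a careful person would: the job done as asked, in the order asked, and still so for the second after the job is handed in, with the robot touching nothing.
It also fails if it takes over 61 s, if anything falls off the work surface, if the arm or the gripper's body presses on something with over 40 N, if the wrist force passes 120 N, or if a joint passes its speed limit or range.

## Working session

There is one attempt and no reset: what is moved stays moved. The work goes in short steps, Python scripts to look and compute and a tool call to move; the robot and the scene stay as the last step left them, time stands still between calls to the robot, and variables do not carry over. Pictures are saved under pics/ and viewed, at most 10 in all, crops included, and the job is handed in when it is done.

Besides the shell and the picture viewer there is one more tool, called after "Call:" as name(argument=value, ...) on one line, values as JSON. jog_arm: Moves the arm, as the interface text tells. Its arguments: {"type":"object","properties":{"plan":{"type":"array"},"claw":{"type":"number"},"force":{"type":"number"}},"required":["plan"]}

```bash
mkdir -p pics; cat > h.py <<'E'
import numpy as np, cv2
from cell import manip, camera, get_calibration
def shot(n,f=None):
    c=get_calibration(n); im,d=camera(n)
    if f: cv2.imwrite('pics/'+f,im[:,:,::-1]); np.savez('pics/'+f+'.npz',im=im,d=d,c=c)
    return im,d,c
def R(c):
    a=np.array(c['attitude'],float)
    if a.shape==(3,3): return a
    from scipy.spatial.transform import Rotation as Ro
    return Ro.from_euler('xyz',a).as_matrix()
def cloud(d,c):
    v,u=np.mgrid[:480,:640]
    p=np.stack([(u-c['cx'])/c['fx']*d,(v-c['cy'])/c['fy']*d,d],-1)
    return p@R(c).T+np.array(c['origin'])
E
python3 - <<'E'
from h import *
print(manip.read_state())
for n in('top','scene'):
    im,d,c=shot(n,n+'.png'); print(c)
E
```

```text
{'clock': 0.0, 'joints': array([ 1.09240345e+00,  3.00447082e-01,  1.52159327e+00,  2.54292890e-05,
        1.32068901e+00, -6.65857305e-02]), 'qd': array([-9.72117210e-06, -1.02584468e-03, -9.59096282e-04, -1.44244516e-04,
       -1.61158437e-04, -1.29527292e-03]), 'effort': array([-1.25514340e-03, -5.31795502e+01, -3.52747858e+01,  7.07269949e-02,
        2.42416654e-02, -9.89131900e-05]), 'eef_pos': array([220.0136638 , 503.78875576, 204.89434624]), 'eef_rot': array([-3.14046010e+00, -1.00209164e-04,  2.72977915e+00]), 'wrist_force': array([0.19437201, 0.26814902, 0.43417821]), 'moment': array([-0.03677651,  0.049497  , -0.00416583]), 'finger_force': 0.0, 'finger_gap': 94.03107550812867}
{'fx': 563.3062380773906, 'fy': 563.3062380773906, 'cx': 311.8700515916139, 'cy': 239.94924357048401, 'origin': array([ 417.38122319, -325.12006118,  994.58790823]), 'attitude': array([-3.02337787,  0.02326632, -1.55879371])}
{'fx': 531.7423677298742, 'fy': 531.7423677298742, 'cx': 323.8676161743342, 'cy': 242.2866356775705, 'origin': array([  90.7553291 , -888.19412414,  564.59566037]), 'attitude': array([-2.17332064, -0.01429498, -0.6537674 ])}
```

View pics/top.png

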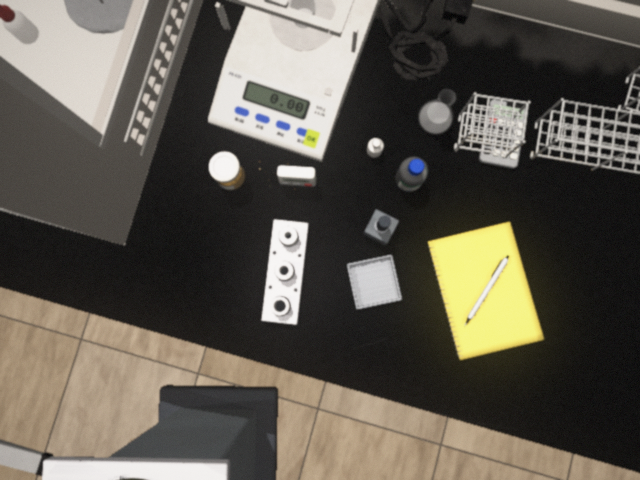

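View pics/scene.png

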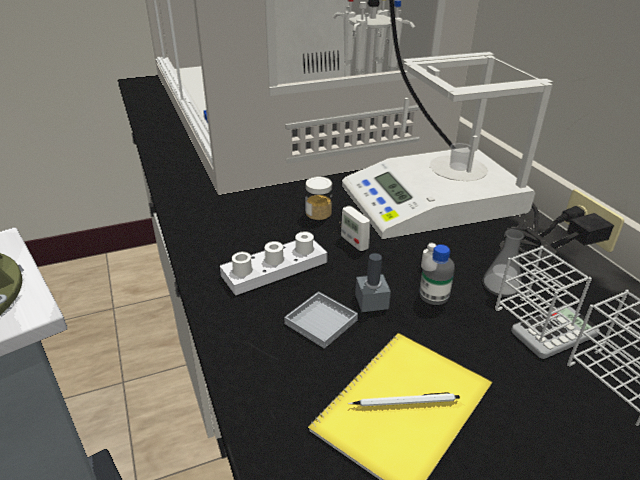

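The top view shows sleeves at (282,306), (285,271) and (289,237), the gauge handle at (383,222) in its stand at (381,228), and the tray at (374,282). The bottle is at (412,173), the timer at (297,176) and the jar at (228,170). The scene view agrees.

```bash
cat > m.py <<'E'
from h import *
def meas(f):
    z=np.load('pics/'+f,allow_pickle=True); return cloud(z['d'],z['c'].item()),z['d']
def blob(P,ctr,r,z0,z1):
    m=(np.hypot(P[...,0]-ctr[0],P[...,1]-ctr[1])<r)&(P[...,2]>z0)&(P[...,2]<z1)
    q=P[m]
    if len(q)<4: return len(q)
    (x,y),rad=cv2.minEnclosingCircle(q[:,:2].astype(np.float32))
    b=cv2.minAreaRect(q[:,:2].astype(np.float32))
    return len(q),'circ',np.round([x,y,rad],1),'rect',np.round(b[0],1),np.round(b[1],1),round(b[2],1),'z',round(float(np.median(q[:,2])),1)
E
python3 - <<'E'
from m import *
P,d=meas('top.png.npz')
for n,u,v in [('s1',282,300),('s1t',276,300),('s2',279,265),('s3',283,231),('gauge',383,221),('stand',381,232),('tray',374,282),('bot',415,166),('timer',297,170),('jar',224,163),('smallb',375,148),('plate',285,271)]:
    p=P[v,u]; print(n,np.round(p,1))
for n,u,v,r,a,b in [('s1',282,303,25,42,54),('s2',285,269,25,42,54),('s3',289,236,25,42,54),('gauge',383,222,25,80,100),('stand',381,228,35,30,42),('tray',374,282,60,9,20),('plate',285,271,110,17,27),('bot',412,170,40,80,110),('timer',297,176,50,50,75),('jar',228,170,50,60,85)]:
    print(n,blob(P,P[v,u],r,a,b))
E
```

```text
s1 [ 428.3 -250.1   10.2]
s1t [ 427.9 -242.1   38.9]
s2 [ 486.4 -246.9   49.1]
s3 [ 544.3 -252.6   48.8]
gauge [ 556.9 -417.8   88. ]
stand [ 545.4 -419.3   39.2]
tray [ 461.8 -410.7   -0. ]
bot [ 646.2 -469.    96.8]
timer [ 647.  -275.5   62. ]
jar [ 656.3 -152.5   70. ]
smallb [ 695.4 -410.2   29.3]
plate [ 478.8 -254.4   10.5]
s1 (167, 'circ', array([ 419.5, -247.9,   15.8]), 'rect', array([ 419.6, -247.9]), array([30. , 30.4]), 0.7, 'z', 46.9)
s2 (203, 'circ', array([ 479.1, -254. ,   15.9]), 'rect', array([ 479.1, -253.6]), array([29. , 30.5]), 0.4, 'z', 47.1)
s3 (234, 'circ', array([ 539. , -259.8,   16.1]), 'rect', array([ 538.2, -260.1]), array([30.5, 29.1]), 0.2, 'z', 46.6)
gauge (128, 'circ', array([ 557.4, -419.4,   10.2]), 'rect', array([ 556.7, -419.3]), array([19.3, 18.9]), 68.1, 'z', 88.8)
stand (474, 'circ', array([ 555.6, -419.1,   29.3]), 'rect', array([ 557.3, -419.5]), array([43.6, 44.9]), 62.3, 'z', 35.5)
tray (324, 'circ', array([ 463.2, -408.1,   55.7]), 'rect', array([ 463.1, -408.7]), array([80. , 80.2]), 12.4, 'z', 13.1)
plate (2598, 'circ', array([ 479.2, -253.9,   92.1]), 'rect', array([ 479.3, -253.7]), array([ 60.6, 176.3]), 84.3, 'z', 21.2)
bot (212, 'circ', array([ 648.1, -470.7,   13.1]), 'rect', array([ 647.7, -470.3]), array([24.7, 24.4]), 0.7, 'z', 94.5)
timer (483, 'circ', array([ 646.3, -272.6,   32.3]), 'rect', array([ 644.7, -272.5]), array([63.9, 22.2]), 86.4, 'z', 60.7)
jar (732, 'circ', array([ 652. , -151.5,   26.1]), 'rect', array([ 651.5, -151.8]), array([50.3, 49.7]), 3.8, 'z', 70.6)
```

```bash
python3 - <<'E'
from m import *
for f in('top','scene'):
    P,d=meas(f+'.png.npz')
    for y in range(-550,700,75):
        m=(abs(P[...,1]-y)<37)&(P[...,2]>110)&(d>0)&(P[...,0]>250)&(P[...,2]<900)
        if m.any(): q=P[m]; i=q[:,0].argmin(); print(f,y,np.round(q[i]),np.round(np.percentile(q[:,0],[2,10])))
E
```

```text
top -400 [ 823. -365.  146.] [824. 824.]
top -325 [ 783. -339.  280.] [786. 789.]
top -250 [ 802. -287.  279.] [804. 808.]
top -175 [ 828. -210.  279.] [829. 831.]
top -100 [876. -64. 138.] [879. 886.]
top -25 [606.  12. 358.] [614. 623.]
top 50 [524.  36. 289.] [525. 533.]
top 200 [904. 224. 113.] [905. 906.]
scene -550 [ 999. -585.  144.] [1003. 1006.]
scene -475 [1018. -512.  213.] [1022. 1024.]
scene -400 [ 821. -369.  169.] [829. 940.]
scene -325 [ 783. -342.  264.] [789. 811.]
scene -250 [ 801. -287.  266.] [811. 913.]
scene -175 [ 826. -210.  279.] [835. 864.]
scene -100 [856. -64. 218.] [888. 911.]
scene -25 [599.  10. 130.] [613. 626.]
scene 50 [521.  35. 218.] [523. 530.]
scene 125 [930.  91. 287.] [946. 951.]
scene 200 [938. 172. 290.] [941. 948.]
scene 275 [1181.  240.  206.] [1182. 1183.]
scene 350 [1207.  315.  160.] [1209. 1212.]
scene 425 [636. 442. 255.] [640. 962.]
scene 500 [957. 464. 280.] [957. 960.]
```

Call:
jog_arm(plan=[0.013, -0.048, 0.01, 0, 0, 0, 0.039, -0.145, 0.01, 0, 0, 6, 0.052, -0.194, 0.01, 0, 0, 12, 0.065, -0.242, 0.01, 0, 0, 17.8, 0.078, -0.29, 0.01, 0, 0, 17.8, 0.091, -0.339, 0.01, 0, 0, 17.8, 0.104, -0.387, 0.01, 0, 0, 17.8, 0.117, -0.436, 0.01, 0, 0, 17.8, 0.13, -0.484, 0.01, 0, 0, 17.8, 0.13, -0.484, 0.01, 0, 0, 17.8, 0.152, -0.529, 0.01, 0, 0, 17.8, 0.174, -0.574, 0, 0, 0, 17.8, 0.196, -0.619, 0, 0, 0, 17.8, 0.218, -0.664, 0, 0, 0, 17.8, 0.24, -0.71, 0, 0, 0, 17.8, 0.26, -0.758, 0, 0, 0, 17.8, 0.26, -0.758, 0, 0, 0, 17.8, 0.26, -0.758, 0, 0, 0, 17.8, 0.26, -0.758, 0, 0, 0, 17.8], claw=0.05)

```text
clock: 2.0
eef_pos: [479.8, -253.0, 205.3]
eef_rot: [3.141, -0.0, 3.041]
wrist_force: [0.1, 1.0, -0.0]
finger_gap: 50.0
finger_force: 0.0
```

```bash
python3 - <<'E'
from h import *
s=manip.read_state();print(s['clock'],s['eef_pos'],s['eef_rot'],s['joints'],s['qd'])
im,d,c=shot('wrist','w1.png');print(c)
E
```

```text
2.0 [ 479.80066907 -252.98341632  205.33033322] [ 3.14120351e+00 -4.71504502e-04  3.04090764e+00] [-5.52822991e-01  2.83455240e-01  1.54245865e+00  1.48838641e-04
  1.31627290e+00 -2.02297173e+00] [ 0.01245122 -0.01866638  0.005487   -0.00043553 -0.00030341 -0.00264989]
{'fx': 341.5198013703944, 'fy': 341.5198013703944, 'cx': 315.74564924418956, 'cy': 236.03206993555767, 'origin': array([ 400.52784078, -244.46439703,  384.90718082]), 'attitude': array([2.86939616e+00, 3.99973349e-04, 1.46932573e+00])}
```

View pics/w1.png

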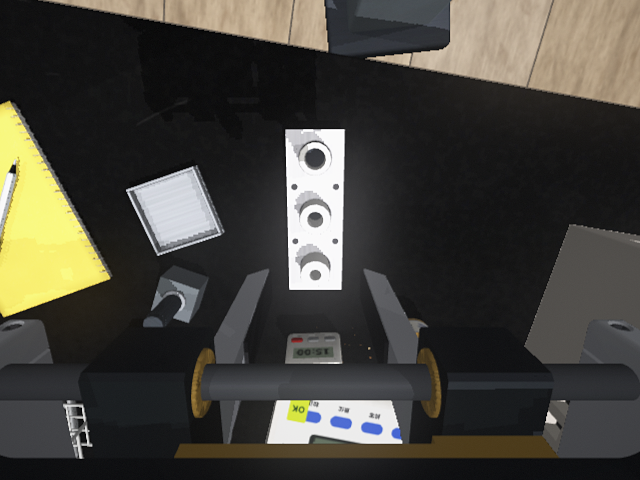

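The wrist view shows the three sleeves, near to far, at (315,156), (315,212) and (315,270), with bores apparently large, medium and small. The gauge is at (175,305) and the tray at (175,210). I'll measure sleeves, gauge, stand and tray from this picture.

```bash
python3 - <<'E'
from m import *
P,d=meas('w1.png.npz')
for n,c,r,a,b in [('s1',(419.5,-248),24,43,54),('s2',(479,-254),24,43,54),('s3',(538.5,-260),24,43,54),('gauge',(557,-419),25,82,100),('stand',(556,-419),35,32,40),('tray',(463,-408),60,10,20),('plate',(479,-254),110,17,27)]:
    print(n,blob(P,c,r,a,b))
# bore centre at rim: circle fit to upper-rim hole pixels
for n,c in [('s1',(419.5,-248)),('s2',(479,-254)),('s3',(538.5,-260))]:
    m=(np.hypot(P[...,0]-c[0],P[...,1]-c[1])<20)&(P[...,2]>44)
    q=P[m]; r=np.hypot(*(q[:,:2]-q[:,:2].mean(0)).T); print(n,q[:,:2].mean(0),np.percentile(r,[0,2,98,100]))
E
```

```text
s1 (506, 'circ', array([ 417.5, -247.9,   15.8]), 'rect', array([ 417.5, -248. ]), array([30.9, 30.2]), 84.1, 'z', 48.2)
s2 (568, 'circ', array([ 476.9, -253.7,   15.8]), 'rect', array([ 476.6, -253.7]), array([30.9, 30.7]), 36.8, 'z', 48.1)
s3 (597, 'circ', array([ 536.3, -259.6,   15.8]), 'rect', array([ 536.4, -259.8]), array([30.9, 30.8]), 84.8, 'z', 48.0)
gauge (304, 'circ', array([ 554.8, -419. ,   10.1]), 'rect', array([ 552.5, -417.9]), array([19.1, 14.6]), 72.5, 'z', 89.8)
stand (1010, 'circ', array([ 555.6, -419.4,   31. ]), 'rect', array([ 555.4, -419.3]), array([44.3, 45.6]), 62.9, 'z', 36.4)
tray (981, 'circ', array([ 460.8, -407.8,   55.4]), 'rect', array([ 461. , -408.5]), array([80.2, 80.8]), 12.4, 'z', 14.0)
plate (6359, 'circ', array([ 477.2, -254.1,   92.5]), 'rect', array([ 477.5, -253.8]), array([ 60.1, 176.2]), 84.3, 'z', 22.4)
s1 [ 405.2859848  -245.39629094] [ 0.40398978  3.38295118 25.86502757 27.88983283]
s2 [ 466.65954882 -252.74455061] [ 0.40056498  3.22873642 24.08230478 25.6868309 ]
s3 [ 535.803056   -259.56985963] [ 5.21933818  6.12321616 15.79346023 16.27258061]
```

Call:
jog_arm(plan=[0.019, -0.042, 0, 0, 0, 0, 0.038, -0.083, 0, 0, 0, 0, 0.057, -0.124, -0.02, 0, 0, 0, 0.076, -0.165, -0.05, 0, 0, 0, 0.076, -0.165, -0.08, 0, 0, 0, 0.076, -0.165, -0.11, 0, 0, 0, 0.076, -0.165, -0.14, 0, 0, 0, 0.076, -0.165, -0.1575, 0, 0, 0, 0.076, -0.165, -0.1575, 0, 0, 0, 0.076, -0.165, -0.1575, 0, 0, 0, 0.076, -0.165, -0.1575, 0, 0, 0])

```text
clock: 3.15
eef_pos: [556.9, -419.3, 50.2]
eef_rot: [-3.14, 0.002, 3.041]
wrist_force: [0.8, 0.4, 1.2]
finger_gap: 49.8
finger_force: 0.0
```

```bash
python3 - <<'E'
from h import *
s=manip.read_state();print(s['clock'],s['eef_pos'],s['eef_rot'],s['wrist_force'])
shot('wrist','w2.png')
E
```

```text
3.15 [ 556.93400759 -419.34088125   50.21853409] [-3.13986192e+00  2.46959375e-03  3.04078983e+00] [0.81877384 0.38478107 1.22865718]
```

View pics/w2.png

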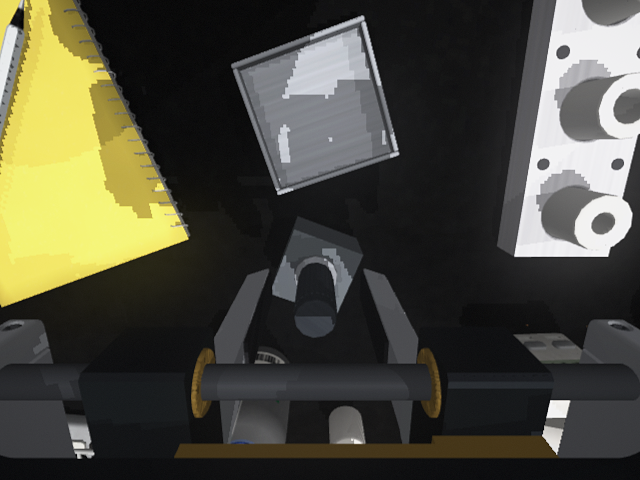

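The gauge handle sits centred between the open fingers, with its top at (316,325). The sleeves are at right and the bottle and small vial behind are clear. I'll close.

Call:
jog_arm(plan=[0, 0, -0.001, 0, 0, 0, 0, 0, -0.001, 0, 0, 0, 0, 0, -0.001, 0, 0, 0, 0, 0, -0.001, 0, 0, 0, 0, 0, -0.001, 0, 0, 0, 0, 0, -0.001, 0, 0, 0], claw=0.01, force=35)

```text
clock: 3.8
eef_pos: [556.1, -419.1, 47.0]
eef_rot: [-3.141, 0.0, 3.04]
wrist_force: [-0.5, 0.0, 1.8]
finger_gap: 19.4
finger_force: 35.0
```

Call:
jog_arm(plan=[0, 0, 0.01, 0, 0, 0, 0, 0, 0.035, 0, 0, 0, 0, 0, 0.06, 0, 0, 0, -0.008, 0.01, 0.07, 0, 0, 0, -0.03, 0.037, 0.07, 0, 0, 0, -0.055, 0.068, 0.07, 0, 0, 0, -0.08, 0.1, 0.07, 0, 0, 0, -0.105, 0.131, 0.07, 0, 0, 0, -0.125, 0.156, 0.07, 0, 0, 0, -0.135, 0.168, 0.065, 0, 0, 0, -0.1375, 0.1712, 0.055, 0, 0, 0, -0.1375, 0.1712, 0.046, 0, 0, 0, -0.1375, 0.1712, 0.046, 0, 0, 0, -0.1375, 0.1712, 0.046, 0, 0, 0, -0.1375, 0.1712, 0.046, 0, 0, 0])

```text
clock: 5.3
eef_pos: [419.0, -248.2, 93.0]
eef_rot: [-3.142, -0.0, 3.04]
wrist_force: [0.2, 0.6, -0.9]
finger_gap: 19.7
finger_force: 35.0
```

```bash
python3 - <<'E'
from h import *
s=manip.read_state();print(s['clock'],s['eef_pos'],s['eef_rot'],s['wrist_force'],s['finger_gap'])
shot('wrist','w3.png')
E
```

```text
5.3 [ 418.95105821 -248.23615567   92.95224076] [-3.14159137e+00 -4.95494520e-05  3.04017196e+00] [ 0.21076325  0.64884575 -0.9299252 ] 19.721324798286993
```

View pics/w3.png

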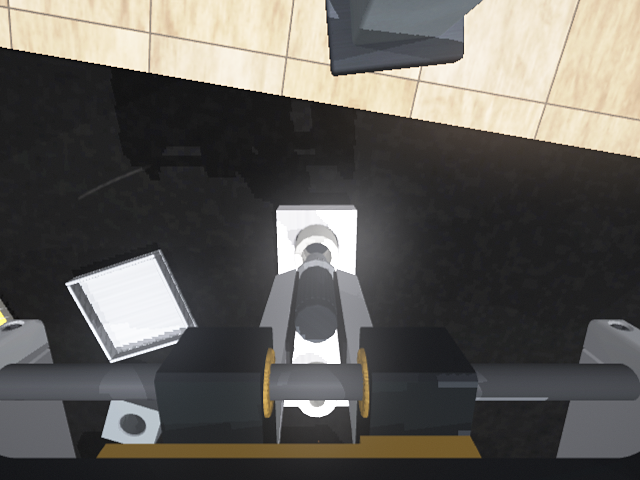

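The gauge hangs upright over the near sleeve, centred on column 316 like the sleeve (318,245). I'll lower it in stages.

Call:
jog_arm(plan=[0, 0, -0.003, 0, 0, 0, 0, 0, -0.006, 0, 0, 0, 0, 0, -0.008, 0, 0, 0, 0, 0, -0.009, 0, 0, 0, 0, 0, -0.009, 0, 0, 0, 0, 0, -0.009, 0, 0, 0])

```text
clock: 5.95
eef_pos: [418.7, -247.8, 84.0]
eef_rot: [-3.142, 0.0, 3.041]
wrist_force: [0.3, -0.5, -2.0]
finger_gap: 19.7
finger_force: 35.0
```

Call:
jog_arm(plan=[0, 0, -0.004, 0, 0, 0, 0, 0, -0.008, 0, 0, 0, 0, 0, -0.011, 0, 0, 0, 0, 0, -0.013, 0, 0, 0, 0, 0, -0.014, 0, 0, 0, 0, 0, -0.014, 0, 0, 0, 0, 0, -0.014, 0, 0, 0])

```text
clock: 6.65
eef_pos: [418.7, -247.8, 70.0]
eef_rot: [-3.141, 0.0, 3.04]
wrist_force: [-0.2, -0.8, -2.2]
finger_gap: 19.6
finger_force: 35.0
```

No stop: it's the large bore so far. On to the collar (28 mm) plus a light press.

Call:
jog_arm(plan=[0, 0, -0.004, 0, 0, 0, 0, 0, -0.008, 0, 0, 0, 0, 0, -0.01, 0, 0, 0, 0, 0, -0.012, 0, 0, 0, 0, 0, -0.013, 0, 0, 0, 0, 0, -0.0135, 0, 0, 0, 0, 0, -0.014, 0, 0, 0, 0, 0, -0.014, 0, 0, 0, 0, 0, -0.014, 0, 0, 0, 0, 0, -0.014, 0, 0, 0, 0, 0, -0.014, 0, 0, 0, 0, 0, -0.014, 0, 0, 0])

```text
clock: 7.85
eef_pos: [418.7, -247.8, 56.2]
eef_rot: [-3.141, 0.0, 3.04]
wrist_force: [-1.9, 1.6, 5.3]
finger_gap: 19.4
finger_force: 35.0
```

Call:
jog_arm(plan=[0, 0, 0, 0, 0, 0, 0, 0, 0, 0, 0, 0, 0, 0, 0.005, 0, 0, 0, 0, 0, 0.015, 0, 0, 0, 0, 0, 0.03, 0, 0, 0, 0, 0, 0.043, 0, 0, 0, 0, 0, 0.045, 0, 0, 0, 0.015, -0.0015, 0.045, 0, 0, 0, 0.035, -0.0035, 0.045, 0, 0, 0, 0.052, -0.0052, 0.045, 0, 0, 0, 0.0595, -0.006, 0.042, 0, 0, 0, 0.0595, -0.006, 0.038, 0, 0, 0, 0.0595, -0.006, 0.036, 0, 0, 0, 0.0595, -0.006, 0.035, 0, 0, 0, 0.0595, -0.006, 0.033, 0, 0, 0, 0.0595, -0.006, 0.031, 0, 0, 0, 0.0595, -0.006, 0.029, 0, 0, 0, 0.0595, -0.006, 0.028, 0, 0, 0, 0.0595, -0.006, 0.028, 0, 0, 0, 0.0595, -0.006, 0.028, 0, 0, 0])

```text
clock: 9.85
eef_pos: [478.2, -253.8, 84.0]
eef_rot: [-3.142, 0.0, 3.04]
wrist_force: [0.3, -0.6, -1.5]
finger_gap: 19.5
finger_force: 35.0
```

Call:
jog_arm(plan=[0, 0, -0.004, 0, 0, 0, 0, 0, -0.008, 0, 0, 0, 0, 0, -0.01, 0, 0, 0, 0, 0, -0.012, 0, 0, 0, 0, 0, -0.013, 0, 0, 0, 0, 0, -0.0135, 0, 0, 0, 0, 0, -0.014, 0, 0, 0, 0, 0, -0.014, 0, 0, 0, 0, 0, -0.014, 0, 0, 0, 0, 0, -0.014, 0, 0, 0, 0, 0, -0.014, 0, 0, 0, 0, 0, -0.014, 0, 0, 0])

```text
clock: 11.05
eef_pos: [478.3, -253.8, 70.2]
eef_rot: [-3.141, 0.0, 3.04]
wrist_force: [-2.2, 1.8, 5.7]
finger_gap: 19.2
finger_force: 35.0
```

Call:
jog_arm(plan=[0, 0, 0, 0, 0, 0, 0, 0, 0, 0, 0, 0, 0, 0, 0.005, 0, 0, 0, 0, 0, 0.015, 0, 0, 0, 0, 0, 0.029, 0, 0, 0, 0, 0, 0.031, 0, 0, 0, 0.015, -0.0015, 0.031, 0, 0, 0, 0.035, -0.0035, 0.031, 0, 0, 0, 0.052, -0.0052, 0.031, 0, 0, 0, 0.0594, -0.006, 0.028, 0, 0, 0, 0.0594, -0.006, 0.024, 0, 0, 0, 0.0594, -0.006, 0.022, 0, 0, 0, 0.0594, -0.006, 0.02, 0, 0, 0, 0.0594, -0.006, 0.018, 0, 0, 0, 0.0594, -0.006, 0.016, 0, 0, 0, 0.0594, -0.006, 0.015, 0, 0, 0, 0.0594, -0.006, 0.014, 0, 0, 0, 0.0594, -0.006, 0.014, 0, 0, 0, 0.0594, -0.006, 0.014, 0, 0, 0, 0.0594, -0.006, 0.014, 0, 0, 0])

```text
clock: 13.05
eef_pos: [537.6, -259.9, 84.2]
eef_rot: [-3.141, 0.0, 3.04]
wrist_force: [-1.4, 0.3, 5.5]
finger_gap: 19.7
finger_force: 35.0
```

Call:
jog_arm(plan=[0, 0, 0, 0, 0, 0, 0, 0, 0, 0, 0, 0, 0, 0, 0, 0, 0, 0, 0, 0, 0.005, 0, 0, 0, 0, 0, 0.02, 0, 0, 0, 0.001, -0.01, 0.03, 0, 0, 0, 0.005, -0.04, 0.033, 0, 0, 0, 0.009, -0.08, 0.033, 0, 0, 0, 0.014, -0.12, 0.033, 0, 0, 0, 0.0175, -0.15, 0.033, 0, 0, 0, 0.0186, -0.1592, 0.03, 0, 0, 0, 0.0186, -0.1592, 0.01, 0, 0, 0, 0.0186, -0.1592, 0.0, 0, 0, 0, 0.0186, -0.1592, 0.0, 0, 0, 0, 0.0186, -0.1592, -0.004, 0, 0, 0, 0.0186, -0.1592, -0.01, 0, 0, 0, 0.0186, -0.1592, -0.014, 0, 0, 0, 0.0186, -0.1592, -0.014, 0, 0, 0])

```text
clock: 14.85
eef_pos: [556.0, -418.7, 69.4]
eef_rot: [3.141, -0.001, 3.041]
wrist_force: [0.3, 0.3, -1.8]
finger_gap: 18.9
finger_force: 35.0
```

Call:
jog_arm(plan=[0, 0, -0.006, 0, 0, 0, 0, 0, -0.012, 0, 0, 0, 0, 0, -0.017, 0, 0, 0, 0, 0, -0.02, 0, 0, 0, 0, 0, -0.022, 0, 0, 0, 0, 0, -0.023, 0, 0, 0, 0, 0, -0.0233, 0, 0, 0, 0, 0, -0.0233, 0, 0, 0, 0, 0, -0.0233, 0, 0, 0])

```text
clock: 15.75
eef_pos: [556.2, -419.1, 47.0]
eef_rot: [-3.141, 0.0, 3.04]
wrist_force: [-0.8, 0.7, 2.2]
finger_gap: 19.8
finger_force: 35.0
```

Call:
jog_arm(plan=[0, 0, 0, 0, 0, 0, 0, 0, 0, 0, 0, 0, 0, 0, 0, 0, 0, 0, 0, 0, 0, 0, 0, 0, 0, 0, 0.01, 0, 0, 0, 0, 0, 0.04, 0, 0, 0, 0, 0, 0.075, 0, 0, 0, 0, 0, 0.1, 0, 0, 0, -0.005, 0.011, 0.1, 0, 0, 0, -0.02, 0.043, 0.1, 0, 0, 0, -0.039, 0.083, 0.1, 0, 0, 0, -0.058, 0.123, 0.1, 0, 0, 0, -0.0735, 0.156, 0.09, 0, 0, 0, -0.0779, 0.1652, 0.07, 0, 0, 0, -0.0779, 0.1652, 0.07, 0, 0, 0, -0.0779, 0.1652, 0.07, 0, 0, 0, -0.0779, 0.1652, 0.07, 0, 0, 0], claw=0.05)

```text
clock: 17.45
eef_pos: [478.9, -254.8, 117.7]
eef_rot: [-3.141, 0.001, 3.04]
wrist_force: [0.3, 0.4, -0.3]
finger_gap: 50.2
finger_force: 0.0
```

```bash
python3 - <<'E'
from m import *
s=manip.read_state();print(s['clock'],s['eef_pos'],s['finger_gap'])
shot('wrist','w4.png');shot('scene','sc2.png')
for f in('w4','sc2'):
    P,d=meas(f+'.png.npz')
    for n,c,r,a,b in [('s1',(419.5,-248),24,43,54),('s2',(479,-254),24,43,54),('s3',(538.5,-260),24,43,54),('gauge',(557,-419),25,82,100)]:
        print(f,n,blob(P,c,r,a,b))
a=cv2.imread('pics/w4.png');b=cv2.imread('pics/sc2.png')
cv2.imwrite('pics/both.png',np.hstack([cv2.resize(a,(400,300)),cv2.resize(b[180:360,180:420],(400,300))]))
E
```

```text
17.45 [ 478.9357295  -254.81604456  117.72817018] 50.24492242511441
w4 s1 (906, 'circ', array([ 417.2, -247.7,   15.9]), 'rect', array([ 417.2, -247.7]), array([31. , 30.4]), 84.3, 'z', 48.1)
w4 s2 (997, 'circ', array([ 476.8, -253.5,   16. ]), 'rect', array([ 476.7, -253.7]), array([30.8, 31.5]), 54.5, 'z', 48.1)
w4 s3 (1014, 'circ', array([ 536.5, -259.7,   16. ]), 'rect', array([ 536.4, -259.3]), array([31.4, 31. ]), 41.9, 'z', 48.0)
w4 gauge 0
sc2 s1 (137, 'circ', array([ 417.8, -248.4,   16.4]), 'rect', array([ 417.9, -249.1]), array([30., 31.]), 88.8, 'z', 45.6)
sc2 s2 (150, 'circ', array([ 477.3, -255.5,   16.6]), 'rect', array([ 476.5, -254.4]), array([30.5, 30.3]), 28.9, 'z', 45.9)
sc2 s3 (153, 'circ', array([ 536.9, -259.3,   17.3]), 'rect', array([ 536.8, -259.7]), array([32. , 31.7]), 75.8, 'z', 46.1)
sc2 gauge (115, 'circ', array([ 554.9, -419.4,   10.9]), 'rect', array([ 555. , -419.2]), array([20.8, 18.3]), 49.5, 'z', 87.9)
```

View pics/both.png

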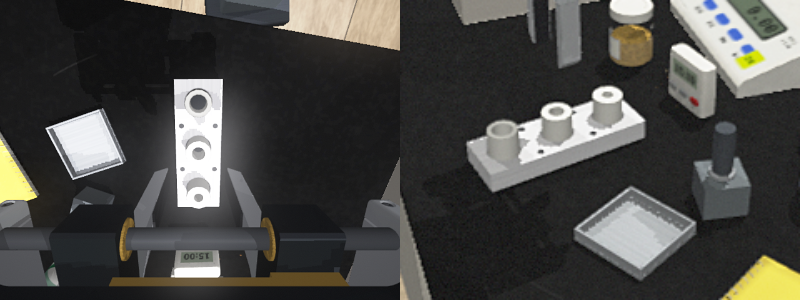

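The gauge is home in its stand (right panel, about (724,180)). All three sleeves are seated, and bore sizes near to far are large, medium, small. Next I'll take the middle sleeve.

Call:
jog_arm(plan=[0, 0, -0.025, 0, 0, 0, 0, 0, -0.05, 0, 0, 0, 0, 0, -0.07, 0, 0, 0, 0, 0, -0.083, 0, 0, 0, 0, 0, -0.088, 0, 0, 0, 0, 0, -0.09, 0, 0, 0, 0, 0, -0.09, 0, 0, 0, 0, 0, -0.09, 0, 0, 0])

```text
clock: 18.35
eef_pos: [478.7, -254.1, 27.5]
eef_rot: [-3.141, 0.001, 3.04]
wrist_force: [-0.4, -0.1, 0.1]
finger_gap: 49.7
finger_force: 0.0
```

Call:
jog_arm(plan=[0, 0, 0, 0, 0, 0, 0, 0, 0, 0, 0, 0, 0, 0, 0, 0, 0, 0, 0, 0, 0, 0, 0, 0, 0, 0, 0, 0, 0, 0], claw=0.02, force=18)

```text
clock: 18.85
eef_pos: [478.4, -253.8, 26.8]
eef_rot: [-3.141, 0.0, 3.04]
wrist_force: [0.4, 0.4, 1.6]
finger_gap: 31.9
finger_force: 18.0
```

Call:
jog_arm(plan=[0, 0, 0.008, 0, 0, 0, 0, 0, 0.025, 0, 0, 0, 0, 0, 0.045, 0, 0, 0, -0.001, -0.01, 0.05, 0, 0, 0, -0.004, -0.04, 0.05, 0, 0, 0, -0.008, -0.08, 0.05, 0, 0, 0, -0.013, -0.12, 0.05, 0, 0, 0, -0.0155, -0.148, 0.045, 0, 0, 0, -0.0162, -0.1546, 0.03, 0, 0, 0, -0.0162, -0.1546, 0.015, 0, 0, 0, -0.0162, -0.1546, 0.003, 0, 0, 0, -0.0162, -0.1546, -0.003, 0, 0, 0, -0.0162, -0.1546, -0.006, 0, 0, 0, -0.0162, -0.1546, -0.008, 0, 0, 0, -0.0162, -0.1546, -0.009, 0, 0, 0, -0.0162, -0.1546, -0.009, 0, 0, 0, -0.0162, -0.1546, -0.009, 0, 0, 0])

```text
clock: 20.55
eef_pos: [462.2, -408.5, 18.0]
eef_rot: [-3.141, 0.0, 3.041]
wrist_force: [-0.5, 0.4, -1.0]
finger_gap: 32.2
finger_force: 18.0
```

Call:
jog_arm(plan=[0, 0, -0.0003, 0, 0, 0, 0, 0, -0.0006, 0, 0, 0, 0, 0, -0.0006, 0, 0, 0, 0, 0, -0.0006, 0, 0, 0])

```text
clock: 20.95
eef_pos: [462.2, -408.5, 17.9]
eef_rot: [-3.141, 0.001, 3.04]
wrist_force: [-2.6, 2.2, 7.5]
finger_gap: 32.0
finger_force: 18.0
```

Contact with the tray floor. I'll release, rise and check.

Call:
jog_arm(plan=[0, 0, 0.0005, 0, 0, 0, 0, 0, 0.0005, 0, 0, 0, 0, 0, 0.0005, 0, 0, 0, 0, 0, 0.0005, 0, 0, 0, 0, 0, 0.01, 0, 0, 0, 0, 0, 0.04, 0, 0, 0, 0, 0, 0.08, 0, 0, 0, 0, 0, 0.12, 0, 0, 0, -0.02, 0.05, 0.15, 0, 0, 0, -0.02, 0.09, 0.18, 0, 0, 0, -0.02, 0.12, 0.18, 0, 0, 0, -0.02, 0.12, 0.18, 0, 0, 0, -0.02, 0.12, 0.18, 0, 0, 0], claw=0.046)

```text
clock: 22.25
eef_pos: [442.3, -288.2, 198.0]
eef_rot: [-3.141, 0.001, 3.042]
wrist_force: [-1.0, 0.4, -0.1]
finger_gap: 46.1
finger_force: 0.0
```

```bash
python3 - <<'E'
from m import *
s=manip.read_state();print(s['clock'],s['eef_pos'],s['finger_gap'])
shot('wrist','w5.png');shot('scene','sc3.png')
for f in('w5','sc3'):
    P,d=meas(f+'.png.npz')
    for n,c,r,a,b in [('s1',(419.5,-248),24,43,54),('s3',(538.5,-260),24,43,54),('good',(462,-408),30,33,48),('tray',(463,-408),60,10,20),('gauge',(557,-419),25,82,100)]:
        print(f,n,blob(P,c,r,a,b))
a=cv2.imread('pics/w5.png');b=cv2.imread('pics/sc3.png')
cv2.imwrite('pics/both2.png',np.hstack([cv2.resize(a,(400,300)),cv2.resize(b[180:360,180:420],(400,300))]))
E
```

```text
22.25 [ 442.25423034 -288.18216551  197.98782456] 46.12544983565641
w5 s1 (508, 'circ', array([ 417.3, -247.9,   15.9]), 'rect', array([ 416.9, -248.1]), array([30.9, 30.9]), 85.9, 'z', 48.1)
w5 s3 (438, 'circ', array([ 536.4, -259.9,   15.9]), 'rect', array([ 536.9, -264. ]), array([31.4, 23.1]), 7.6, 'z', 47.9)
w5 good (586, 'circ', array([ 460.6, -408. ,   15.9]), 'rect', array([ 460.5, -407.5]), array([30.3, 31.3]), 79.0, 'z', 39.1)
w5 tray (1087, 'circ', array([ 460.6, -408.1,   55.7]), 'rect', array([ 460.9, -408.6]), array([80.4, 80.7]), 12.3, 'z', 14.0)
w5 gauge 0
sc3 s1 (144, 'circ', array([ 416.8, -249.1,   16.8]), 'rect', array([ 417.7, -248.5]), array([30.4, 32. ]), 8.4, 'z', 45.6)
sc3 s3 (151, 'circ', array([ 536.2, -260.6,   16.5]), 'rect', array([ 537.1, -260.4]), array([30.6, 30.1]), 74.5, 'z', 46.0)
sc3 good (218, 'circ', array([ 461.4, -409. ,   16.5]), 'rect', array([ 460.4, -408.8]), array([30.3, 30.3]), 56.2, 'z', 36.9)
sc3 tray (497, 'circ', array([ 460.8, -407.7,   56.1]), 'rect', array([ 461.6, -408.8]), array([81.8, 81.8]), 12.3, 'z', 12.3)
sc3 gauge (117, 'circ', array([ 555.6, -419.2,   10.7]), 'rect', array([ 555.3, -418.8]), array([21. , 18.4]), 50.6, 'z', 87.9)
```

View pics/both2.png

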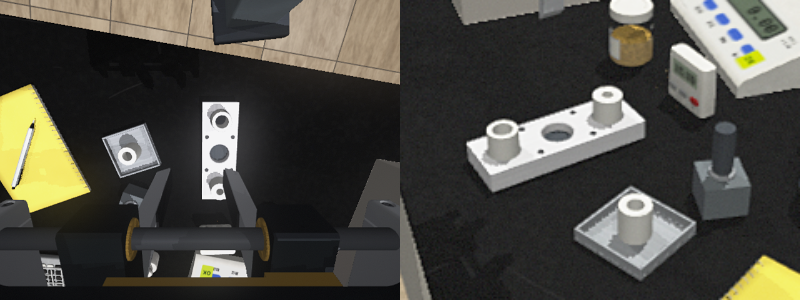

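The good sleeve stands upright in the tray centre (right panel, about (635,215)). The gauge is home and the two bad sleeves are in their nests.

```bash
python3 -c "
from cell import manip; print(manip.sign_off())"
```

```text
the job is handed in; nothing more can be done
None
```

The job is handed in at about 22 s on the robot clock. From nearest to farthest, the sleeves tested large, good and small. The gauge is back home in its stand, the good (middle) sleeve stands upright in the tray centre, and the two bad sleeves are seated in their nests.

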